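# Set the seasoning shakers back on their tray

### The job

Closing up the pizza counter: gather the four seasoning shakers with domed, perforated lids onto the baking tray, each standing upright in the crumb dish made for its size and shape (large, medium and small round saucers, and the square dish for the square shaker). Leave the two sealed refill jars with flat lids where they stand. The shakers are glass: keep them upright and set them down gently, do not drop them.

Things in the scene. Friction and masses are not known exactly. Their poses are not given: they have to be found in the camera images.
- cheese_shaker: Large round glass shaker, 66 mm diameter, 110 mm high overall, straight glass wall up to 86 mm, then a domed, perforated metal lid; about 420 g. Stands upright on the bench at first. Origin at the centre of its underside, z up.
- chilli_shaker: Medium round glass shaker, 52 mm diameter, 100 mm high overall, straight glass wall up to 76 mm, then a domed, perforated metal lid; about 280 g. Stands upright on the bench at first. Origin at the centre of its underside, z up.
- oregano_shaker: Square glass shaker, 48 x 48 mm, 95 mm high overall, straight glass wall up to 71 mm, then a round, domed, perforated metal lid; about 250 g. x and y run square to its sides; it may stand at any yaw. Stands upright on the bench at first. Origin at the centre of its underside, z up.
- salt_shaker: Small round glass shaker, 38 mm diameter, 85 mm high overall, straight glass wall up to 61 mm, then a domed, perforated metal lid; about 150 g. Stands upright on the bench at first. Origin at the centre of its underside, z up.
- cheese_refill: Sealed refill jar, as large as the cheese shaker (66 mm diameter, 108 mm high) but with a FLAT metal screw lid without holes (68 mm across). To be left alone. Stands upright on the bench at first. Origin at the centre of its underside, z up.
- chilli_refill: Sealed refill jar, as large as the chilli shaker (52 mm diameter, 98 mm high) but with a FLAT metal screw lid without holes (54 mm across). To be left alone. Stands upright on the bench at first. Origin at the centre of its underside, z up.
- large_saucer: Large white round saucer, 96 mm across the rim, inner floor 82 mm across and 3 mm thick, rim 14 mm high, for a 66 mm wide jar; lies on a grey aluminium baking tray (quarter sheet pan, 330 x 245 mm, floor 3 mm thick, rim 25 mm high) along with the other three dishes, in a two-by-two pattern 150 by 115 mm that is shuffled; fixed, does not slide. Origin at the centre of its underside, 3 mm above the bench, z up.
- medium_saucer: Medium white round saucer, 82 mm across the rim, inner floor 68 mm across and 3 mm thick, rim 14 mm high, for a 52 mm wide jar; lies on a grey aluminium baking tray (quarter sheet pan, 330 x 245 mm, floor 3 mm thick, rim 25 mm high) along with the other three dishes, in a two-by-two pattern 150 by 115 mm that is shuffled; fixed, does not slide. Origin at the centre of its underside, 3 mm above the bench, z up.
- small_saucer: Small white round saucer, 68 mm across the rim, inner floor 54 mm across and 3 mm thick, rim 14 mm high, for a 38 mm wide jar; lies on a grey aluminium baking tray (quarter sheet pan, 330 x 245 mm, floor 3 mm thick, rim 25 mm high) along with the other three dishes, in a two-by-two pattern 150 by 115 mm that is shuffled; fixed, does not slide. Origin at the centre of its underside, 3 mm above the bench, z up.
- square_dish: White square dish, 70 x 70 mm outside, inner floor 64 x 64 mm and 3 mm thick, walls 3 mm thick and 14 mm high, for the square jar; x and y run square to its sides; lies on a grey aluminium baking tray (quarter sheet pan, 330 x 245 mm, floor 3 mm thick, rim 25 mm high) along with the other three dishes, in a two-by-two pattern 150 by 115 mm that is shuffled; fixed, does not slide. Origin at the centre of its underside, 3 mm above the bench, z up.
Things that resemble listed ones, but are neither listed nor needed, are in the scene too. What is shaped like the cheese_shaker but orange or yellow is not meant.

How it is judged:
At the end, for the whole second after the job is handed in: Each shaker upright (0.1 rad), at rest and flat in its own dish (cheese: large, chilli: medium, salt: small, oregano: square; centres within 14 mm, underside within 4 mm of the dish's floor); both refill jars upright and within 20 mm of where they stood (horizontal distance between cheese_shaker and large_saucer below 0.014 m and z of cheese_shaker in the frame of large_saucer between 0 and 0.007 m and angle between each of cheese_shaker, chilli_shaker, oregano_shaker, salt_shaker, cheese_refill, chilli_refill's own z axis and vertical below 0.1 rad and linear speed of each of cheese_shaker, chilli_shaker, oregano_shaker, salt_shaker below 0.02 m/s and angular speed of each of cheese_shaker, chilli_shaker, oregano_shaker, salt_shaker below 0.2 rad/s and horizontal distance between chilli_shaker and medium_saucer below 0.014 m and z of chilli_shaker in the frame of medium_saucer between 0 and 0.007 m and horizontal distance between oregano_shaker and square_dish below 0.014 m and z of oregano_shaker in the frame of square_dish between 0 and 0.007 m and horizontal distance between salt_shaker and small_saucer below 0.014 m and z of salt_shaker in the frame of small_saucer between 0 and 0.007 m and distance of each of cheese_refill, chilli_refill from where it was at the start of the episode below 0.02 m); the robot touches nothing.
It fails at once if a shaker is tipped over (more than 45 degrees) (angle between any of cheese_shaker, chilli_shaker, oregano_shaker, salt_shaker's own z axis and vertical above 0.785 rad).
It fails at once if a shaker is dropped or thrown (moves untouched by the fingers faster than 0.75 m/s, as after a fall of 3 cm) ((linear speed of cheese_shaker above 0.75 m/s and contact force between the fingers and cheese_shaker below 0.05 N) or (linear speed of chilli_shaker above 0.75 m/s and contact force between the fingers and chilli_shaker below 0.05 N) or (linear speed of oregano_shaker above 0.75 m/s and contact force between the fingers and oregano_shaker below 0.05 N) or (linear speed of salt_shaker above 0.75 m/s and contact force between the fingers and salt_shaker below 0.05 N)).
It fails at once if a refill jar is pushed or carried more than 20 mm from its place (distance of any of cheese_refill, chilli_refill from where it was at the start of the episode above 0.02 m).
It also fails if it takes over 112 s, if anything falls off the work surface, if the arm or the gripper's body presses on something with over 40 N, if the wrist force passes 120 N, or if a joint passes its speed limit or range.

### The arm

A 7-joint arm with a two-finger parallel gripper is mounted at the origin on the work surface. World frame = base frame: x ahead of the robot, y to its left, z up, the work surface at z = 0. Lengths are in m, angles in rad, forces in N, time in s.
With the tool pointing down it reaches from about 0.425 to 0.975 m from the base axis. Payload 16.7 kg.
Tool frame: the origin (TCP) lies at the very end of the fingers, on their centre line; the grasp point (between the pads) lies 19 mm behind it (tcp_to_grasp is the z of the grasp point in the tool frame, in m); z points along the fingers, y is the line along which they close (so a half turn about z gives the same grasp; the last joint's range is limited). The gripper opens to 85 mm and grips with 20 to 120 N. Pads are 22 mm wide; open, the fingers measure 114 mm over their backs; the gripper's body (76 mm by 85 mm) begins 54 mm behind the grasp point. The pads swing forward as they close: fully open they stand 13 mm farther back than shut.
Start: joints at [-1.319, 0.426, 0.074, 1.606, -0.034, 1.111, -0.067], TCP at [0.264, 0.621, 0.231] pointing down, gripper open.
Joint ranges: [-2.85, 2.85], [-0.5, 2.14], [-1.23, 1.37], [0.21, 2.46], [-1.02, 4.16], [0.16, 2.05], [-2.73, 2.73]. Speed limits (rad/s): [1.89, 1.89, 2.39, 2.39, 3.01, 3.01, 3.01].

### API

Orientations are given as a rotation vector (axis times angle).
In Python, from bench import read_state, capture, job_done, tcp_to_grasp gives the robot as it stands.
- The arm moves only by the shell command python3 -m handwheel 'ROWS' [OPENING]. ROWS is a JSON object of lists of equal length, an entry for each row: "offset": the shift along the world's x, y, z normalised to -1 to 1, where 1 is 0.15 m, a list of three; "yaw": the turn about the world's z normalised to -1 to 1, where 1 is 90 degrees. A call has 1 to 20 rows; each row is the pose to reach, as a shift and turn from the pose commanded when the call began; what a row does not reach only later rows make up. A row lasts 1/12 s, in which the tool goes at most 41.7 mm and 7.16 degrees, less where a joint would pass 70% of its speed; a pose out of reach is approached as far as the arm can. A call with a number of a shift or a turn outside -1 to 1 is refused whole. A call with a gripper value outside its range is refused whole. OPENING is the finger opening in mm, from 0 to 85.4, set as the call begins (- or left out, the last holds). The fingers move at their own pace and stop on an object; the grip force is fixed at half the most. Time passes only in rows, so rows that repeat a pose let the fingers close. It gives the time, the measured TCP pose, the force, the opening and the grip force at its end, in the units of the state.
- read_state(): the state, without advancing time (a new reading comes with each control period).
- capture(name): name is "side" or "top"; returns a dict with "img" (480x640x3 uint8, red, green, blue), "fov_y" (degrees; the focal length in pixels is half the picture's height over the tangent of half this angle, whatever the lens; pixels are square), "cx", "cy" (the principal point, pixels), "position" and "rotation" of the camera in the world. Camera axes: x right, y down, z forward; pixel columns grow to the right and rows downward; lengths in m; the calibration is good to about 2 mm. A picture is of the moment at which its call begins. There is no depth.
- job_done(): hands the job in; it is judged then, once.
The state is a dict: "clock": time; "q": joint angles; "joint_velocities": joint speeds; "joint_efforts": joint torques, N m; "position": TCP position; "tool_rot": TCP orientation; "force": force on the tool from outside, world axes, zero at the start; "wrist_torque": the same for the moment, N m; "gripper_width": opening from 0.0 (shut) to 1.0 (fully open); "grip_force": force on a finger pad.
Only numpy, scipy, OpenCV 4.12 (cv2) and the standard library are available. Lean on these libraries where they do the work, as an engineer would, in place of code of your own. Each camera call takes 0.05 s, during which the arm holds its last target. There are 200 camera calls.

## Working session

There is one attempt and no reset: what is moved stays moved. The work goes in short steps, Python scripts to look and compute and a shell command to move; the robot and the scene stay as the last step left them, time stands still between calls to the robot, and variables do not carry over. Pictures are saved under pics/ and viewed, at most 17 in all, crops included, and the job is handed in when it is done.

```bash
mkdir -p pics; cat > h.py <<'E'
import numpy as np, cv2
from bench import *
def K(c):
    f=240/np.tan(np.radians(c["fov_y"]/2)); return f
def R(c):
    r=np.array(c["rotation"],float)
    return r if r.shape==(3,3) else cv2.Rodrigues(r)[0]
def ray(c,u,v):
    f=K(c); d=R(c)@np.array([(u-c["cx"])/f,(v-c["cy"])/f,1]); return np.array(c["position"]),d
def onz(c,u,v,z):
    p,d=ray(c,u,v); return p+d*(z-p[2])/d[2]
def proj(c,P):
    q=R(c).T@(np.array(P)-c["position"]); f=K(c); return q[:2]/q[2]*f+[c["cx"],c["cy"]]
def tri(a,ua,b,ub):
    p,d=ray(a,*ua);q,e=ray(b,*ub)
    s=np.linalg.lstsq(np.c_[d,-e],q-p,rcond=None)[0]
    A=p+d*s[0];B=q+e*s[1]; return (A+B)/2,np.linalg.norm(A-B)
E
python3 - <<'E'
from h import *
import pickle
D={n:capture(n) for n in("side","top")}
pickle.dump(D,open("c0.pkl","wb"))
for n,c in D.items():
    print(n,{k:v for k,v in c.items() if k!="img"})
    cv2.imwrite(f"pics/{n}0.png",cv2.resize(c["img"][...,::-1],(800,600),interpolation=cv2.INTER_CUBIC))
s=read_state();print(s,tcp_to_grasp)
E
```

```text
side {'fov_y': 47.18948223461493, 'cx': 319.7032077167353, 'cy': 245.43321613253028, 'position': array([ 0.26921334, -0.81186672,  0.68210412]), 'rotation': array([-2.17370905,  0.4212186 , -0.23497836])}
top {'fov_y': 54.478226445389694, 'cx': 324.2643523084883, 'cy': 242.1675075254303, 'position': array([0.48611854, 0.00868572, 0.83649795]), 'rotation': array([-2.16144736,  2.12875466, -0.18031982])}
{'clock': 0.1, 'q': array([-1.318485  ,  0.42665181,  0.07387064,  1.60655547, -0.03408508,
        1.11084748, -0.06709124]), 'joint_velocities': array([-0.00026307, -0.00017535, -0.00073661, -0.00214575, -0.00088565,
        0.00052503,  0.00030753]), 'joint_efforts': array([ 6.36068449e-03, -9.51539040e+01,  3.77089217e+00, -4.64403892e+01,
        1.96571188e-02,  6.43087420e-03,  8.76051035e-05]), 'position': array([0.26387048, 0.62086286, 0.23068745]), 'tool_rot': array([-6.26949098e-01, -3.07825786e+00,  1.87642642e-03]), 'force': array([-0.07322828, -0.14756956, -0.33167786]), 'wrist_torque': array([ 0.01728287,  0.03310037, -0.00390196]), 'grip_force': 0.0, 'gripper_width': 1.0015861312762722} -0.0187
```

View pics/top0.png

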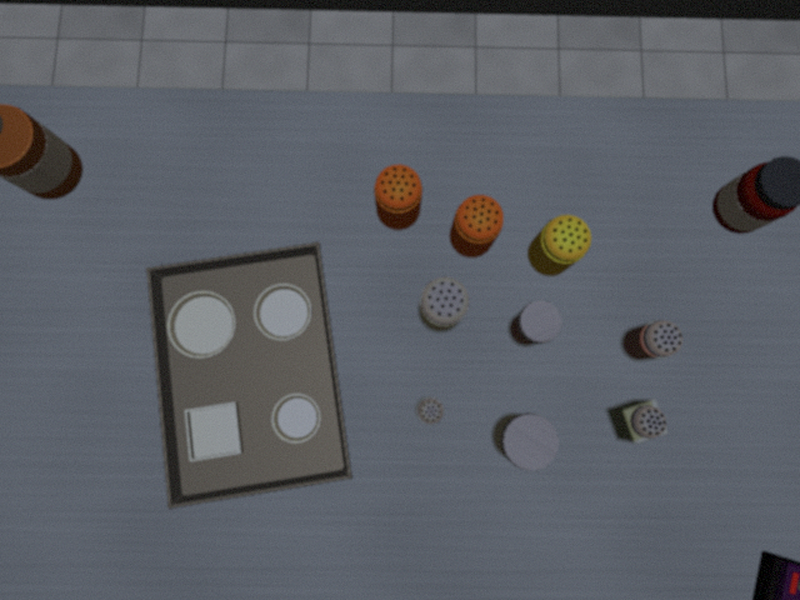

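View pics/side0.png

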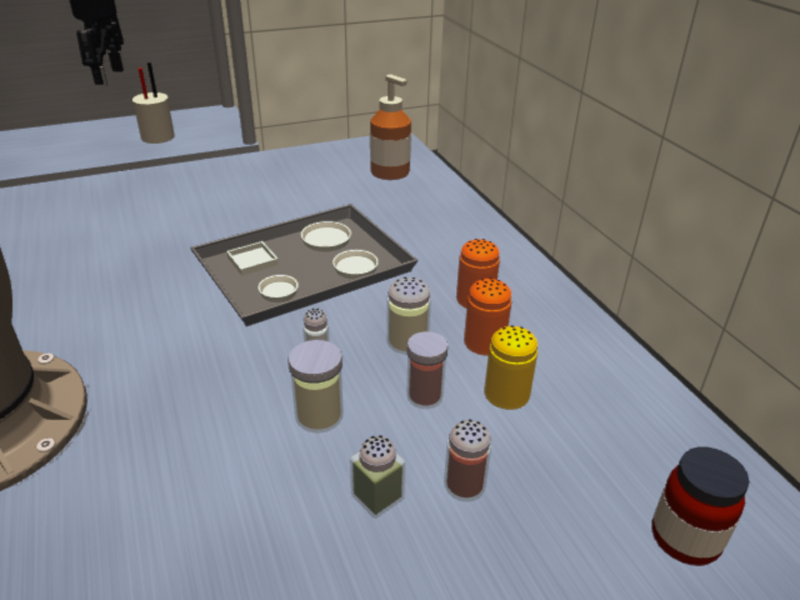

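The top view at 800x600 shows these candidates by lid pixel:
- **Domed, clear:** cheese shaker (444,302), chilli shaker (662,338), oregano shaker (649,421, square) and salt shaker (431,411).
- **Flat lids, to be left alone:** chilli refill (541,322) and cheese refill (531,442).
- **Orange or yellow lookalikes, not meant:** (398,189), (479,220) and (566,240).
- **Dishes:** large (202,325), medium (283,312), small (297,418) and square (214,432).

The side view agrees: cheese (409,290), chilli (470,435), oregano (378,450), salt (315,318). Next I'll triangulate these and overlay the models.

```bash
cat > m.py <<'E'
from h import *
import pickle
D=pickle.load(open("c0.pkl","rb"));S,T=D["side"],D["top"]
# name: top px, side px (800 scale), expected z of the point, radius
P=dict(cheese=((444,302),(409,289),.108),chilli=((662,338),(470,433),.098),oreg=((649,421),(378,448),.093),salt=((431,411),(315,317),.083),
 cheref=((531,442),(315,360),.108),chiref=((541,322),(427,347),.098),
 large=((202,325),(326,235),.017),med=((283,312),(356,263),.017),small=((297,418),(278,287),.017),sq=((214,432),(252,256),.017))
for n,(t,s,z) in P.items():
    t=np.array(t)/1.25;s=np.array(s)/1.25
    x,e=tri(T,t,S,s);print(n,x.round(4),"gap",round(e,4),"top@z",onz(T,*t,z)[:2].round(4),"side@z",onz(S,*s,z)[:2].round(4))
E
python3 m.py
python3 - <<'E'
from h import *
import pickle
D=pickle.load(open("c0.pkl","rb"))
t=D["top"]["img"][190:380,320:560];s=D["side"]["img"][210:420,220:420]
t=cv2.convertScaleAbs(t,alpha=1.5)
d=D["top"]["img"][185:415,110:290]
cv2.imwrite("pics/tc.png",cv2.resize(t,(768,608-8),interpolation=cv2.INTER_CUBIC)[...,::-1])
cv2.imwrite("pics/sc.png",cv2.resize(s,(571,600),interpolation=cv2.INTER_CUBIC)[...,::-1])
E
```

```text
cheese [ 0.606  -0.0489  0.1022] gap 0.0048 top@z [ 0.6028 -0.0478] side@z [ 0.6051 -0.0567]
chilli [ 0.5645 -0.331   0.0917] gap 0.0031 top@z [ 0.5623 -0.3275] side@z [ 0.5629 -0.3363]
oreg [ 0.4585 -0.31    0.088 ] gap 0.0019 top@z [ 0.4578 -0.3076] side@z [ 0.4579 -0.3144]
salt [ 0.4666 -0.0341  0.0785] gap 0.0013 top@z [ 0.4661 -0.0337] side@z [ 0.4657 -0.0401]
cheref [ 0.4316 -0.1558  0.1049] gap 0.0013 top@z [ 0.4311 -0.1549] side@z [ 0.4313 -0.1594]
chiref [ 0.5813 -0.1737  0.0952] gap 0.001 top@z [ 0.5805 -0.1729] side@z [ 0.5804 -0.1768]
large [0.5803 0.2861 0.0167] gap 0.0025 top@z [0.579  0.2863] side@z [0.5813 0.2853]
med [0.6007 0.1731 0.0164] gap 0.0027 top@z [0.5993 0.1734] side@z [0.6017 0.172 ]
small [0.4527 0.1469 0.0181] gap 0.0008 top@z [0.4523 0.1472] side@z [0.4534 0.1483]
sq [0.4329 0.2591 0.0186] gap 0.0019 top@z [0.4319 0.2599] side@z [0.4342 0.2613]
```

View pics/tc.png

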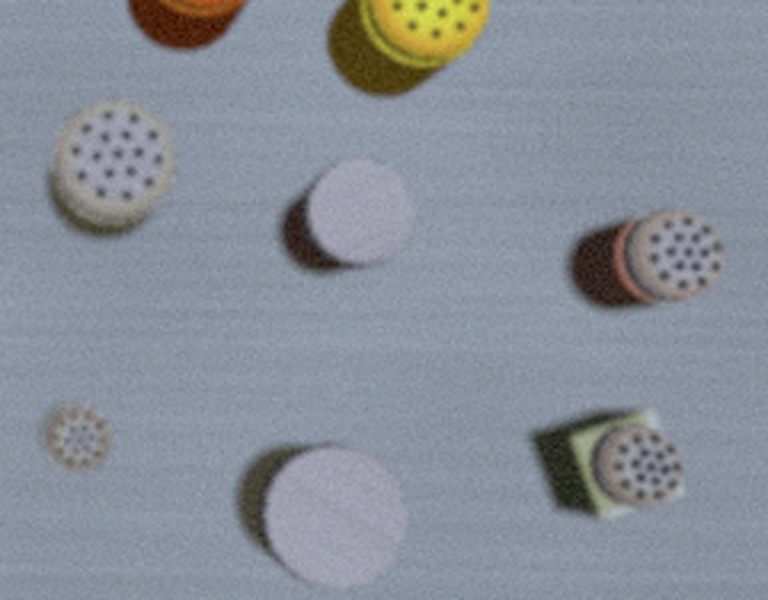

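View pics/sc.png

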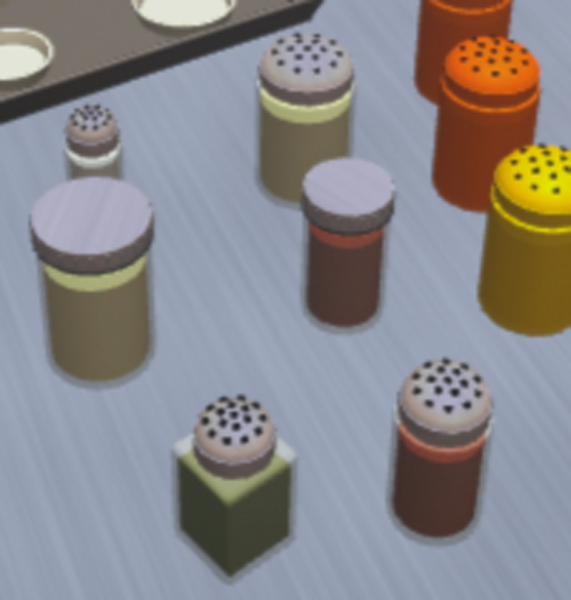

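The crops confirm the four domed, perforated clear shakers. In the top crop their hole centres are cheese (119,154), chilli (686,252), square oregano (647,466) and salt (78,437). The flat grey lids at (360,212) and (335,515) are the refills.

```bash
python3 - <<'E'
from h import *
import pickle
D=pickle.load(open("c0.pkl","rb"));S,T=D["side"],D["top"]
ft=lambda p:(320+p[0]/3.2,190+p[1]/3.158); fs=lambda p:(220+p[0]/2.856,210+p[1]/2.857)
for n,t,s,z in [("cheese",(119,154),(307,53),.11),("chilli",(686,252),(446,385),.1),("oreg",(647,466),(235,420),.095),("salt",(78,437),(93,119),.085)]:
    x,e=tri(T,ft(t),S,fs(s));print(n,x.round(4),round(e,4),onz(T,*ft(t),z)[:2].round(4),onz(S,*fs(s),z)[:2].round(4))
# oregano yaw from shoulder corners (z .071) and base edge
a,b,c=[onz(T,*ft(p),.071)[:2] for p in((655,408),(687,492),(603,518))]
print("corners",a,b,c,np.degrees(np.arctan2(*(a-b)[::-1])),np.degrees(np.arctan2(*(b-c)[::-1])),np.linalg.norm(a-b),np.linalg.norm(b-c),"centre",(a+c)/2)
a,b=[onz(T,*ft(p),0)[:2] for p in((533,433),(560,512))]
print("base",np.degrees(np.arctan2(*(a-b)[::-1])),np.linalg.norm(a-b))
# dish yaw: fit minAreaRect on white square (z .017)
g=cv2.cvtColor(T["img"],cv2.COLOR_RGB2GRAY);m=(g>135).astype(np.uint8);m[:,:110]=0;m[:190]=0;m[:,275:]=0;m[400:]=0
n,l,st,ce=cv2.connectedComponentsWithStats(m)
for i in range(1,n):
    if st[i,4]>150:
        q=cv2.boxPoints(cv2.minAreaRect(np.argwhere(l==i)[:,::-1].astype(np.float32)))
        w=np.array([onz(T,*p,.01)[:2] for p in q]);d=np.diff(w,axis=0)
        print("dish",ce[i].round(1),onz(T,*ce[i],.006)[:2].round(4),np.degrees(np.arctan2(d[:,1],d[:,0])).round(1),np.linalg.norm(d,axis=1).round(4))
E
```

```text
cheese [ 0.6076 -0.0509  0.1094] 0.001 [ 0.607  -0.0507] [ 0.6078 -0.0517]
chilli [ 0.5635 -0.3347  0.0995] 0.0006 [ 0.5632 -0.3343] [ 0.5636 -0.3351]
oreg [ 0.4576 -0.3123  0.0936] 0.0018 [ 0.4567 -0.3114] [ 0.458  -0.3136]
salt [ 0.4677 -0.0333  0.082 ] 0.0021 [ 0.4668 -0.0329] [ 0.4677 -0.0375]
corners [ 0.48521163 -0.32740159] [ 0.44302122 -0.3413897 ] [ 0.42947643 -0.29817436] 18.342785584157088 -72.59768173703962 0.044448823594025653 0.04528825934795249 centre [ 0.45734403 -0.31278798]
base 16.97743261653684 0.045095537718183226
dish [226.6 249.9] [0.6003 0.1751] [ -42.6 -133.8  136.9] [0.0639 0.0646 0.0634]
dish [162.7 259.8] [0.5806 0.2882] [   4.3  -89.1 -176.5] [0.077  0.0802 0.077 ]
dish [237.3 334. ] [0.4526 0.1497] [ -62.5 -151.2  117.2] [0.0506 0.0505 0.0502]
dish [171.6 344.2] [0.4336 0.2627] [ -82.6 -170.    97.2] [0.0612 0.0679 0.0605]
```

```bash
python3 -m handwheel '{"offset":[[0.3,-0.3,0],[0.5,-0.6,0],[0.7,-0.8,0],[0.9,-1,0],[0.9,-1,0]],"yaw":[0,0,0,0,0]}' 85
```

```text
clock: 0.52
position: [0.4007, 0.4685, 0.2312]
tool_rot: [0.629, 3.078, -0.001]
force: [1.4, 1.0, -0.7]
gripper_width: 0.993
grip_force: 0.0
```

Every triangulated height is within about 3 mm of the text: cheese 109, chilli 99.5, oregano 94 and salt 82 mm. The dish spacing comes out at 150 by 115 mm, as it should. I'll take the cheese shaker first.

```bash
H="python3 -m handwheel"
$H '{"offset":[[0.2,-0.2,0],[0.5,-0.5,0],[0.75,-0.75,0],[1,-1,0],[1,-1,0],[1,-1,0]],"yaw":[0,0,0,0,0,0]}' | head -2
$H '{"offset":[[0.1,-0.25,0],[0.2,-0.5,0],[0.3,-0.75,0],[0.38,-1,0],[0.38,-1,0]],"yaw":[0,0,0,0,0]}' | head -2
$H '{"offset":[[0,-0.25,0],[0,-0.5,0],[0,-0.75,0],[0,-1,0],[0,-1,0]],"yaw":[0,0,0,0,0]}' |head -2
$H '{"offset":[[0,-0.25,0],[0,-0.4,0],[0,-0.48,0],[0,-0.48,0],[0,-0.48,0],[0,-0.48,0]],"yaw":[0,0,0,0,0,0]}'
python3 - <<'E'
from h import *
c=capture("top");i=cv2.convertScaleAbs(c["img"][150:390,250:570],alpha=1.5)
cv2.imwrite("pics/t1.png",cv2.resize(i,(800,600))[...,::-1])
E
```

```text
clock: 1.02
position: [0.5543, 0.3135, 0.2313]
clock: 1.43
position: [0.6082, 0.1619, 0.2314]
clock: 1.85
position: [0.6055, 0.0128, 0.2315]
clock: 2.35
position: [0.606, -0.0492, 0.2311]
tool_rot: [-0.625, -3.078, -0.001]
force: [0.7, 0.2, 0.1]
gripper_width: 0.997
grip_force: 0.0
```

View pics/t1.png

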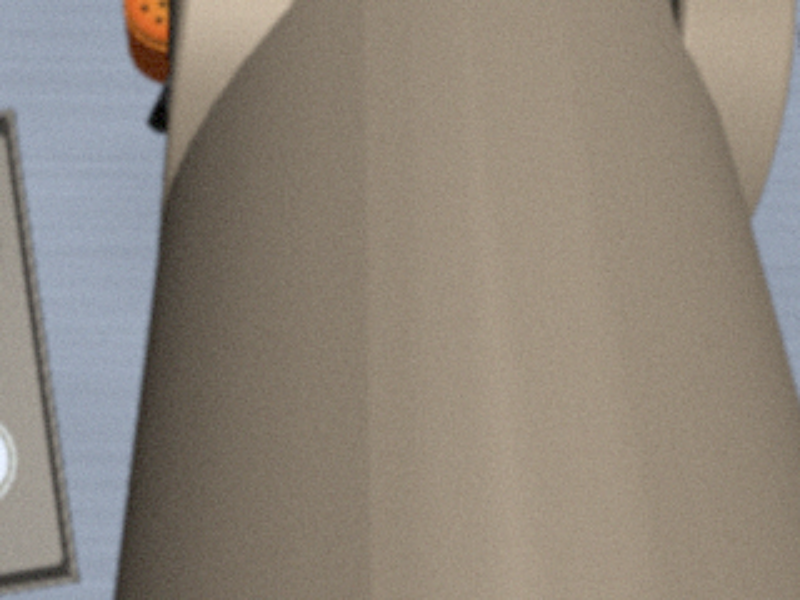

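The arm blocks the top view, so I'll lower part way and check from the side.

```bash
H="python3 -m handwheel"
$H '{"offset":[[0,0,-0.2],[0,0,-0.45],[0,0,-0.67],[0,0,-0.67],[0,0,-0.67]],"yaw":[0,0,0,0,0]}' | head -3
python3 - <<'E'
from h import *
c=capture("side");i=c["img"][130:310,230:430].copy()
cv2.imwrite("pics/s1.png",cv2.resize(i,(660,594))[...,::-1])
print(proj(c,[.607,-.051,.11]),proj(c,read_state()["position"]))
E
```

```text
clock: 2.82
position: [0.6053, -0.0498, 0.1301]
tool_rot: [-0.625, -3.076, 0.001]
[326.95114763 228.42721799] [326.78714302 218.31828584]
```

View pics/s1.png

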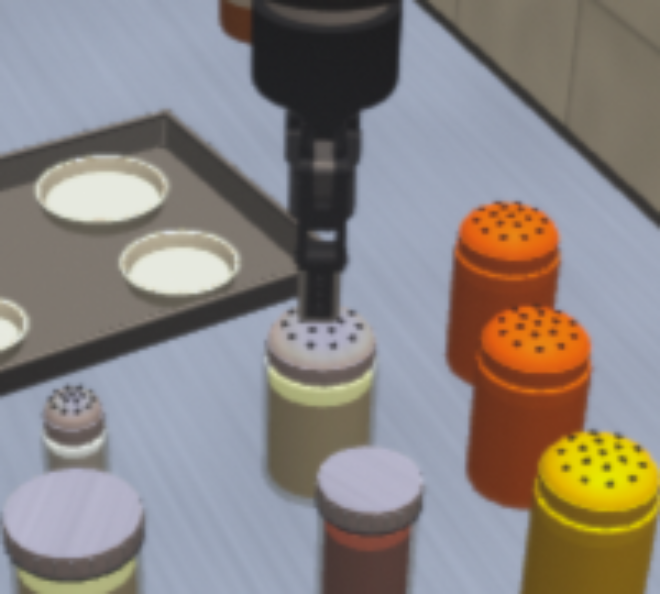

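The near finger, at (320,300), is in line with the dome centre at (320,330), so the grasp is aligned. Descend and grip.

```bash
H="python3 -m handwheel"
$H '{"offset":[[0,0,-0.12],[0,0,-0.24],[0,0,-0.36],[0,0,-0.48],[0,0,-0.57],[0,0,-0.57],[0,0,-0.57]],"yaw":[0,0,0,0,0,0,0]}'
$H '{"offset":[[0,0,0],[0,0,0],[0,0,0],[0,0,0],[0,0,0],[0,0,0],[0,0,0],[0,0,0],[0,0,0],[0,0,0]],"yaw":[0,0,0,0,0,0,0,0,0,0]}' 55
```

```text
clock: 3.45
position: [0.6066, -0.0507, 0.0464]
tool_rot: [0.627, 3.078, 0.0]
force: [0.4, -0.7, 1.1]
gripper_width: 0.998
grip_force: 0.0
clock: 4.28
position: [0.6072, -0.0505, 0.0472]
tool_rot: [0.626, 3.076, 0.002]
force: [-1.0, 1.4, 10.2]
gripper_width: 0.758
grip_force: 63.8
```

```bash
H="python3 -m handwheel"
$H '{"offset":[[0,0,0.05],[0,0,0.15],[0,0,0.3],[0,0,0.47],[0,0,0.47]],"yaw":[0,0,0,0,0]}' | tail -3
$H '{"offset":[[0,0.1,0],[0,0.25,0],[-0.05,0.45,0],[-0.08,0.65,0],[-0.08,0.85,0],[-0.08,1,0]],"yaw":[0,0,0,0,0,0]}' | head -2
$H '{"offset":[[0,0.2,0],[0,0.4,0],[-0.05,0.6,0],[-0.08,0.8,0],[-0.08,1,0],[-0.08,1,0]],"yaw":[0,0,0,0,0,0]}' | head -2
$H '{"offset":[[0,0.12,0],[0,0.22,0],[0,0.25,0],[0,0.25,0],[0,0.25,0],[0,0.25,0]],"yaw":[0,0,0,0,0,0]}'
python3 - <<'E'
from h import *
c=capture("side");i=c["img"][70:250,150:350].copy()
cv2.imwrite("pics/s2.png",cv2.resize(i,(660,594))[...,::-1])
print(read_state()["gripper_width"])
E
```

```text
force: [2.2, -0.3, -4.2]
gripper_width: 0.757
grip_force: 68.5
clock: 5.2
position: [0.5932, 0.102, 0.1159]
clock: 5.7
position: [0.5804, 0.2568, 0.1157]
clock: 6.2
position: [0.5821, 0.2855, 0.1158]
tool_rot: [0.629, 3.078, -0.001]
force: [-0.6, -0.8, -6.1]
gripper_width: 0.756
grip_force: 68.8
0.7560070528066951
```

View pics/s2.png

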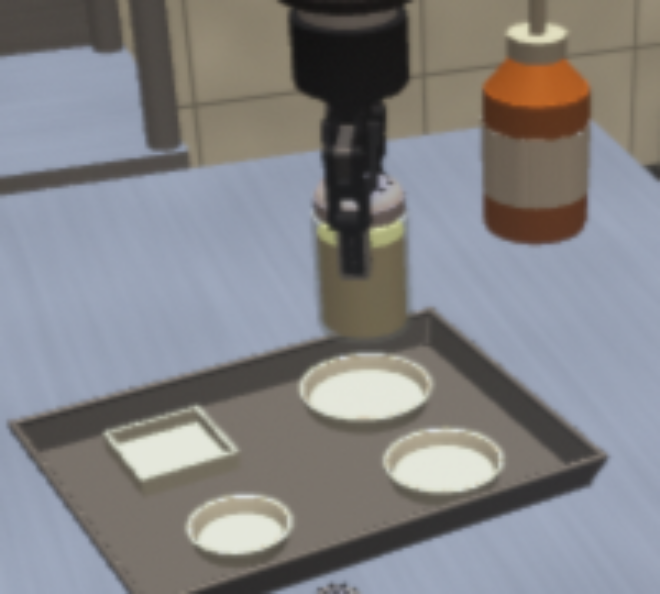

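The shaker hangs upright, its base at (364,320) above the large saucer at (367,388). Lower it gently.

```bash
H="python3 -m handwheel"
$H '{"offset":[[0,0,-0.1],[0,0,-0.2],[0,0,-0.3],[0,0,-0.36],[0,0,-0.4],[0,0,-0.42],[0,0,-0.43],[0,0,-0.43],[0,0,-0.43]],"yaw":[0,0,0,0,0,0,0,0,0]}'
```

```text
clock: 7.0
position: [0.5819, 0.2859, 0.0533]
tool_rot: [-0.628, -3.077, 0.0]
force: [-13.3, -7.7, 23.1]
gripper_width: 0.76
grip_force: 71.8
```

```bash
H="python3 -m handwheel"
$H '{"offset":[[0,0,0.01],[0,0,0.01],[0,0,0.01],[0,0,0.01],[0,0,0.01],[0,0,0.01],[0,0,0.01]],"yaw":[0,0,0,0,0,0,0]}' 80
$H '{"offset":[[0,0,0.1],[0,0,0.3],[0,0,0.55],[0,0,0.8],[0,0,0.98],[0,0,0.98]],"yaw":[0,0,0,0,0,0]}' |head -2
$H '{"offset":[[0,-0.2,0],[0,-0.4,0],[0,-0.6,0],[0,-0.8,0],[-0.12,-1,0]],"yaw":[0,0,0,0,0]}' |head -2
$H '{"offset":[[0,-0.25,0],[0,-0.5,0],[0,-0.75,0],[0,-1,0]],"yaw":[0,0,0,0]}' |head -2
$H '{"offset":[[0,-0.25,0],[0,-0.5,0],[0,-0.75,0],[0,-1,0]],"yaw":[0,0,0,0]}' |head -2
$H '{"offset":[[0,-0.25,0],[0,-0.5,0],[0,-0.75,0],[0,-1,0],[0,-1,0],[0,-1,0]],"yaw":[0,0,0,0,0,0]}' |head -2
python3 - <<'E'
from h import *
c=capture("top")
i=cv2.convertScaleAbs(c["img"][185:425,100:420],alpha=1.5)
s=capture("side")["img"]
cv2.imwrite("pics/t3.png",np.hstack([cv2.resize(i,(400,300)),cv2.resize(s,(400,300))])[...,::-1])
E
```

```text
clock: 7.58
position: [0.582, 0.2867, 0.0527]
tool_rot: [-0.627, -3.078, 0.0]
force: [0.2, 0.0, -0.1]
gripper_width: 0.938
grip_force: 0.0
clock: 8.08
position: [0.5844, 0.2877, 0.206]
clock: 8.5
position: [0.5656, 0.135, 0.1997]
clock: 8.83
position: [0.5637, -0.015, 0.1999]
clock: 9.17
position: [0.5637, -0.1651, 0.1999]
clock: 9.67
position: [0.563, -0.3161, 0.1994]
```

View pics/t3.png

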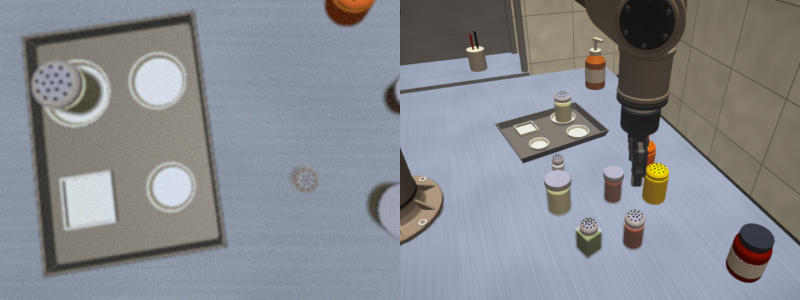

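The cheese shaker stands in the large saucer, dome at (57,83) and base at (77,93) in the left half. Next is the chilli shaker.

```bash
H="python3 -m handwheel"
$H '{"offset":[[0,-0.12,0],[0,-0.12,-0.2],[0,-0.12,-0.4],[0,-0.12,-0.4],[0,-0.12,-0.4]],"yaw":[0,0,0,0,0]}' |head -2
$H '{"offset":[[0,0,-0.15],[0,0,-0.3],[0,0,-0.45],[0,0,-0.58],[0,0,-0.69],[0,0,-0.69],[0,0,-0.69]],"yaw":[0,0,0,0,0,0,0]}'
$H '{"offset":[[0,0,0],[0,0,0],[0,0,0],[0,0,0],[0,0,0],[0,0,0],[0,0,0],[0,0,0],[0,0,0],[0,0,0],[0,0,0],[0,0,0]],"yaw":[0,0,0,0,0,0,0,0,0,0,0,0]}' 42
$H '{"offset":[[0,0,0.1],[0,0,0.3],[0,0,0.6],[0,0,0.9],[0,0,0.99],[0,0,0.99]],"yaw":[0,0,0,0,0,0]}'
python3 - <<'E'
from h import *
s=capture("side")["img"][140:440,240:520]
cv2.imwrite("pics/s4.png",cv2.resize(s,(560,600))[...,::-1])
E
```

```text
clock: 10.18
position: [0.5637, -0.3296, 0.1391]
clock: 10.77
position: [0.5648, -0.3311, 0.0377]
tool_rot: [0.626, 3.078, -0.0]
force: [0.1, 0.1, 1.4]
gripper_width: 0.935
grip_force: 0.0
clock: 11.77
position: [0.5649, -0.3319, 0.0384]
tool_rot: [0.627, 3.076, -0.001]
force: [-2.0, 1.2, 12.4]
gripper_width: 0.593
grip_force: 60.4
clock: 12.27
position: [0.5659, -0.3328, 0.1918]
tool_rot: [0.626, 3.07, -0.002]
force: [-0.5, 0.4, -2.3]
gripper_width: 0.597
grip_force: 63.0
```

View pics/s4.png

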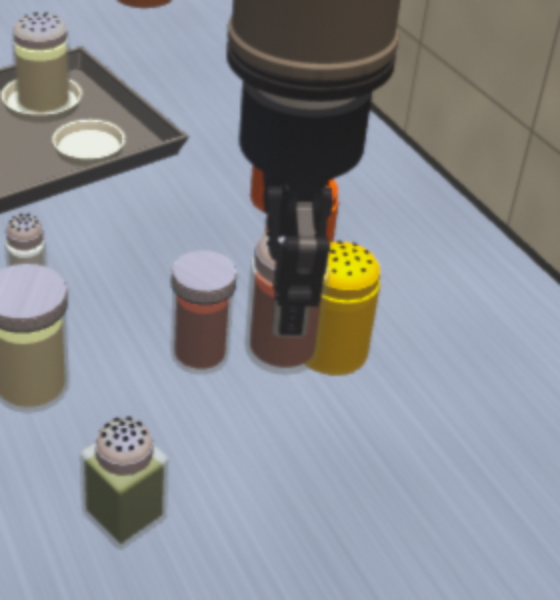

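The chilli shaker is held upright at (285,310), the domed and perforated one, with the refill still standing at (203,310). Carry it to the medium saucer.

```bash
H="python3 -m handwheel"
$H '{"offset":[[0,0.1,0],[0,0.3,0],[0,0.5,0],[0,0.75,0],[0,1,0]],"yaw":[0,0,0,0,0]}' | head -2
$H '{"offset":[[0,0.25,0],[0,0.5,0],[0.05,0.75,0],[0.1,1,0]],"yaw":[0,0,0,0]}' | head -2
$H '{"offset":[[0,0.25,0],[0.05,0.5,0],[0.1,0.75,0],[0.14,1,0]],"yaw":[0,0,0,0]}' | head -2
$H '{"offset":[[0,0.2,0],[0,0.34,0],[0,0.38,0],[0,0.38,0],[0,0.38,-0.1],[0,0.38,-0.3],[0,0.38,-0.45],[0,0.38,-0.5],[0,0.38,-0.5],[0,0.38,-0.5]],"yaw":[0,0,0,0,0,0,0,0,0,0]}'
python3 - <<'E'
from h import *
s=capture("side")["img"][90:270,150:350]
cv2.imwrite("pics/s5.png",cv2.resize(s,(660,594))[...,::-1])
E
```

```text
clock: 12.73
position: [0.5628, -0.1795, 0.1839]
clock: 13.07
position: [0.5777, -0.029, 0.1842]
clock: 13.4
position: [0.599, 0.121, 0.184]
clock: 14.23
position: [0.6001, 0.1748, 0.1103]
tool_rot: [-0.629, -3.078, 0.001]
force: [0.3, -0.0, -1.6]
gripper_width: 0.598
grip_force: 63.0
```

View pics/s5.png

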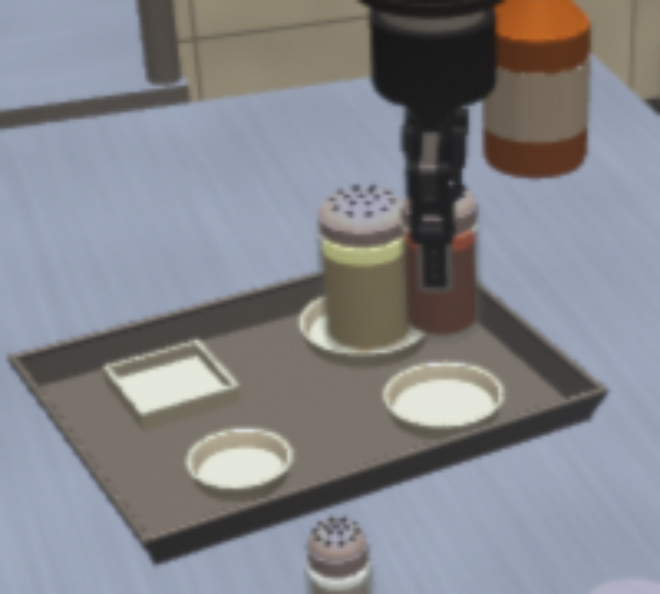

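The chilli shaker hangs above the medium saucer, base (443,325) over saucer (444,395), and clears the cheese shaker. I'll lower and release, then go to oregano and turn the tool by +40°.

```bash
H="python3 -m handwheel"
$H '{"offset":[[0,0,-0.12],[0,0,-0.24],[0,0,-0.34],[0,0,-0.4],[0,0,-0.43],[0,0,-0.45],[0,0,-0.45],[0,0,-0.45]],"yaw":[0,0,0,0,0,0,0,0]}'
$H '{"offset":[[0,0,0.01],[0,0,0.01],[0,0,0.01],[0,0,0.01],[0,0,0.01],[0,0,0.01],[0,0,0.01]],"yaw":[0,0,0,0,0,0,0]}' 70 | tail -3
$H '{"offset":[[0,0,0.1],[0,0,0.3],[0,0,0.55],[0,0,0.8],[0,0,0.98],[0,0,0.98]],"yaw":[0,0,0,0,0,0]}' |head -2
$H '{"offset":[[0,-0.2,0],[0,-0.4,0],[-0.1,-0.6,0],[-0.2,-0.8,0],[-0.3,-1,0],[-0.3,-1,0]],"yaw":[0.05,0.1,0.15,0.2,0.25,0.25]}' |head -2
$H '{"offset":[[-0.1,-0.25,0],[-0.2,-0.5,0],[-0.3,-0.75,0],[-0.4,-1,0]],"yaw":[0.05,0.1,0.15,0.2]}' |head -2
$H '{"offset":[[-0.1,-0.25,0],[-0.2,-0.5,0],[-0.25,-0.75,0],[-0.25,-1,0]],"yaw":[0,0,0,0]}' |head -2
$H '{"offset":[[0,-0.15,0],[0,-0.24,0],[0,-0.24,0],[0,-0.24,-0.2],[0,-0.24,-0.4],[0,-0.24,-0.4],[0,-0.24,-0.4]],"yaw":[0,0,0,0,0,0,0]}'
python3 - <<'E'
from h import *
from scipy.spatial.transform import Rotation as Q
r=Q.from_rotvec(read_state()["tool_rot"]).as_matrix()[:,1];print("axis",np.degrees(np.arctan2(r[1],r[0])))
c=capture("side");s=c["img"]
cv2.imwrite("pics/s6.png",np.hstack([cv2.resize(s[240:420,240:440],(400,360)),cv2.resize(s[110:290,150:350],(400,360))])[...,::-1])
E
```

```text
clock: 14.95
position: [0.6004, 0.1756, 0.0444]
tool_rot: [0.628, 3.078, 0.001]
force: [-8.6, -2.9, 15.0]
gripper_width: 0.597
grip_force: 64.5
force: [-0.5, 0.2, 0.3]
gripper_width: 0.813
grip_force: 0.0
clock: 16.03
position: [0.6025, 0.1762, 0.1968]
clock: 16.53
position: [0.5524, 0.0192, 0.1909]
clock: 16.87
position: [0.494, -0.1257, 0.1908]
clock: 17.2
position: [0.4555, -0.2762, 0.1911]
clock: 17.78
position: [0.4568, -0.3095, 0.1302]
tool_rot: [0.477, -3.102, -0.002]
force: [-0.3, -0.1, 0.3]
gripper_width: 0.817
grip_force: 0.0
axis 107.48714626327921
```

View pics/s6.png

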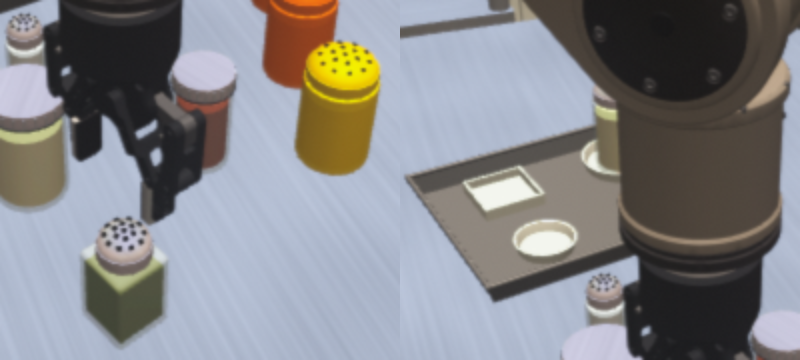

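The fingertips at (85,150) and (157,215) straddle the square shaker at (125,270), and their line is parallel to its left-front edge. Descend and grip.

```bash
H="python3 -m handwheel"
$H '{"offset":[[0,0,-0.12],[0,-0.01,-0.24],[0,-0.01,-0.36],[0,-0.01,-0.48],[0,-0.01,-0.58],[0,-0.01,-0.65],[0,-0.01,-0.65],[0,-0.01,-0.65]],"yaw":[0,0,0,0,0,0,0,0]}'
$H '{"offset":[[0,0,0],[0,0,0],[0,0,0],[0,0,0],[0,0,0],[0,0,0],[0,0,0],[0,0,0],[0,0,0],[0,0,0],[0,0,0],[0,0,0]],"yaw":[0,0,0,0,0,0,0,0,0,0,0,0]}' 38
$H '{"offset":[[0,0,0.1],[0,0,0.3],[0,0,0.6],[0,0,0.9],[0,0,1],[0,0,1]],"yaw":[0,0,0,0,0,0]}'
```

```text
clock: 18.5
position: [0.458, -0.312, 0.0343]
tool_rot: [-0.477, 3.105, -0.001]
force: [-0.0, -0.0, -0.1]
gripper_width: 0.823
grip_force: 0.0
clock: 19.5
position: [0.4582, -0.3122, 0.0348]
tool_rot: [-0.477, 3.103, -0.001]
force: [-1.5, 1.9, 10.7]
gripper_width: 0.553
grip_force: 60.1
clock: 20.0
position: [0.4595, -0.3132, 0.1889]
tool_rot: [-0.475, 3.098, -0.006]
force: [1.4, -0.0, -2.5]
gripper_width: 0.554
grip_force: 62.9
```

```bash
H="python3 -m handwheel"
$H '{"offset":[[0,0.1,0],[0,0.3,0],[0,0.5,0],[0,0.75,0],[0,1,0]],"yaw":[0,0,0,0,0]}' | head -2
$H '{"offset":[[0,0.25,0],[0,0.5,0],[0,0.75,0],[0,1,0]],"yaw":[-0.02,-0.04,-0.06,-0.09]}' | head -2
$H '{"offset":[[0,0.25,0],[0,0.5,0],[0,0.75,0],[0,1,0]],"yaw":[0,0,0,0]}' | head -2
$H '{"offset":[[-0.05,0.25,0],[-0.1,0.5,0],[-0.16,0.7,0],[-0.16,0.82,0],[-0.16,0.82,-0.1],[-0.16,0.82,-0.3],[-0.16,0.82,-0.5],[-0.16,0.82,-0.6],[-0.16,0.82,-0.6],[-0.16,0.82,-0.6]],"yaw":[0,0,0,0,0,0,0,0,0,0]}'
python3 - <<'E'
from h import *
c=capture("side");s=c["img"]
cv2.imwrite("pics/s7.png",cv2.resize(s[90:270,140:340],(660,594))[...,::-1])
E
```

```text
clock: 20.42
position: [0.4567, -0.1605, 0.183]
clock: 20.75
position: [0.4567, -0.01, 0.1832]
clock: 21.08
position: [0.4567, 0.14, 0.1832]
clock: 21.92
position: [0.433, 0.2608, 0.0929]
tool_rot: [0.257, -3.13, 0.002]
force: [0.4, -0.5, -1.9]
gripper_width: 0.554
grip_force: 62.5
```

View pics/s7.png

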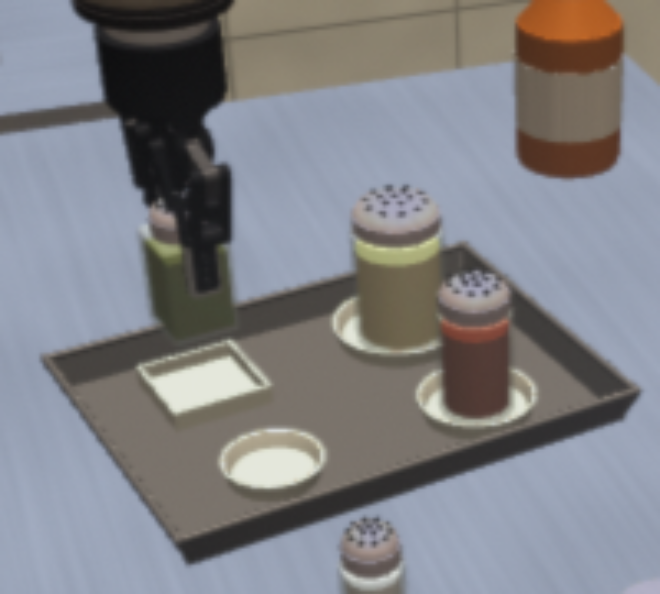

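The oregano shaker hangs over the square dish: its bottom corners are near (178,338) and (235,325), and the dish corners are at (138,370), (178,418) and (270,380). The edge slopes look different, so I'll check the yaw with the calibration.

```bash
python3 - <<'E'
from h import *
import pickle
S=pickle.load(open("c0.pkl","rb"))["side"]
f=lambda p:(140+p[0]/3.3,90+p[1]/3.3)
g=lambda P:((proj(S,P)-[140,90])*3.3).round(0)
def sq(c,h,yaw,z):
    a=np.radians(yaw);R2=np.array([[np.cos(a),-np.sin(a)],[np.sin(a),np.cos(a)]])
    return [g([*(np.array(c)+R2@np.array(k)*h),z]) for k in((-1,-1),(1,-1),(1,1),(-1,1))]
for y in(0,9.4,17): print(y,"dish",sq((.433,.261),.035,y,.017),"shaker",sq((.433,.261),.024,y,.0585),"top",sq((.433,.261),.024,y,.1295))
a,b,c=[onz(S,*f(p),.017)[:2] for p in((178,408),(270,376),(138,374))]
print(a,b,c,np.degrees(np.arctan2(*(b-a)[::-1])),np.degrees(np.arctan2(*(c-a)[::-1])))
E
```

```text
0 dish [array([161., 416.]), array([264., 395.]), array([240., 345.]), array([140., 364.])] shaker [array([166., 351.]), array([238., 337.]), array([222., 304.]), array([152., 316.])] top [array([153., 255.]), array([227., 242.]), array([211., 210.]), array([138., 222.])]
9.4 dish [array([172., 418.]), array([270., 389.]), array([230., 343.]), array([134., 370.])] shaker [array([174., 352.]), array([242., 333.]), array([215., 302.]), array([148., 320.])] top [array([160., 256.]), array([231., 238.]), array([203., 209.]), array([134., 226.])]
17 dish [array([181., 419.]), array([273., 384.]), array([221., 342.]), array([131., 375.])] shaker [array([181., 353.]), array([244., 330.]), array([208., 302.]), array([145., 324.])] top [array([167., 257.]), array([234., 235.]), array([197., 208.]), array([131., 229.])]
[0.41046284 0.23119488] [0.47757629 0.24862123] [0.39395989 0.28337788] 14.555705423065573 107.54963587831554
```

```bash
python3 - <<'E'
from h import *
s=capture("side")["img"];t=cv2.convertScaleAbs(capture("top")["img"],alpha=1.5)
cv2.imwrite("pics/s8.png",np.hstack([cv2.resize(s[145:225,170:230],(450,600),interpolation=cv2.INTER_CUBIC),cv2.resize(t[300:400,130:190],(350,600),interpolation=cv2.INTER_CUBIC)])[...,::-1])
E
```

```text
(no output)
```

View pics/s8.png

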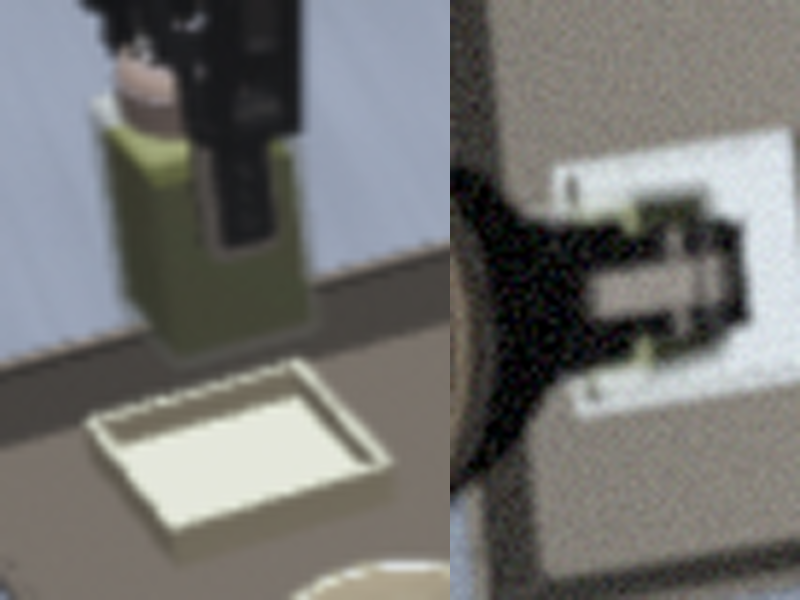

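The dish corners match a 9.4° yaw to about 1 px, and the shaker's edge slope of 0.29 matches the predicted 0.28. It's aligned, so I'll lower it.

```bash
H="python3 -m handwheel"
$H '{"offset":[[0,0,-0.1],[0,0,-0.18],[0,0,-0.24],[0,0,-0.28],[0,0,-0.31],[0,0,-0.33],[0,0,-0.33],[0,0,-0.33]],"yaw":[0,0,0,0,0,0,0,0]}' | tail -5
$H '{"offset":[[0,0,-0.01],[0,0,-0.02],[0,0,-0.03],[0,0,-0.03],[0,0,-0.03]],"yaw":[0,0,0,0,0]}'
```

```text
position: [0.4336, 0.2613, 0.044]
tool_rot: [-0.257, 3.131, 0.0]
force: [-0.2, -0.4, -3.1]
gripper_width: 0.55
grip_force: 62.8
clock: 23.15
position: [0.4338, 0.2614, 0.0407]
tool_rot: [-0.256, 3.13, 0.001]
force: [-8.5, -5.5, 31.8]
gripper_width: 0.556
grip_force: 66.4
```

```bash
H="python3 -m handwheel"
$H '{"offset":[[0,0,0.01],[0,0,0.01],[0,0,0.01],[0,0,0.01],[0,0,0.01],[0,0,0.01],[0,0,0.01]],"yaw":[0,0,0,0,0,0,0]}' 64 | tail -3
$H '{"offset":[[0,0,0.1],[0,0,0.3],[0,0,0.55],[0,0,0.8],[0,0,0.98],[0,0,0.98]],"yaw":[0,0,0,0,0,0]}' |head -2
$H '{"offset":[[0,-0.2,0],[0,-0.4,0],[0.1,-0.6,0],[0.15,-0.8,0],[0.22,-1,0]],"yaw":[0,0,0,0,0]}' |head -2
$H '{"offset":[[0,-0.25,0],[0,-0.5,0],[0,-0.75,0],[0,-0.97,0],[0,-0.97,0],[0,-0.97,-0.2],[0,-0.97,-0.4],[0,-0.97,-0.5],[0,-0.97,-0.5],[0,-0.97,-0.5]],"yaw":[0,0,0,0,0,0,0,0,0,0]}'
python3 - <<'E'
from h import *
c=capture("side");s=c["img"]
print(proj(c,read_state()["position"]),proj(c,[.467,-.034,.085]))
cv2.imwrite("pics/s9.png",cv2.resize(s[110:290,150:350],(660,594))[...,::-1])
E
```

```text
force: [0.3, -0.6, -0.5]
gripper_width: 0.747
grip_force: 0.0
clock: 24.23
position: [0.4356, 0.2626, 0.1932]
clock: 24.65
position: [0.4664, 0.1098, 0.1878]
clock: 25.48
position: [0.4661, -0.0344, 0.1126]
tool_rot: [0.256, -3.129, 0.001]
force: [-1.0, -0.1, 0.9]
gripper_width: 0.748
grip_force: 0.0
[250.63913284 237.99171036] [251.63284881 250.65168123]
```

View pics/s9.png

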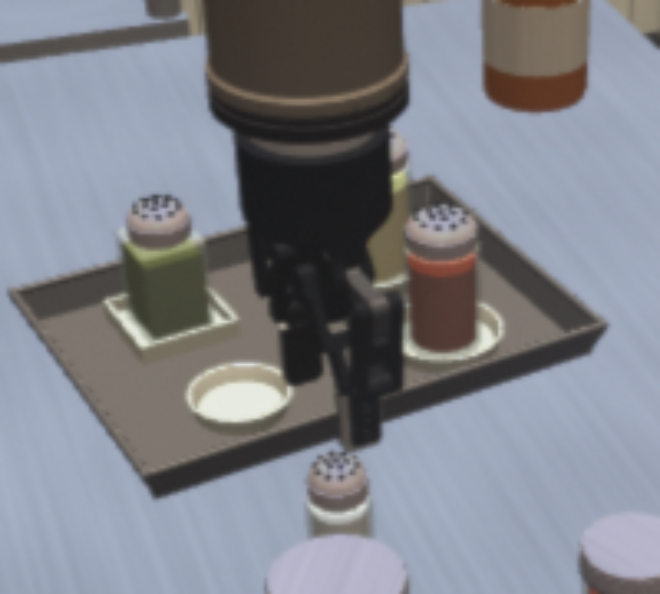

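Oregano sits flat in the square dish at (165,290). The open fingertips at (300,375) and (362,440) straddle the salt dome at (335,465). Grip and lift.

```bash
H="python3 -m handwheel"
$H '{"offset":[[0,0,-0.12],[0,0,-0.24],[0,0,-0.36],[0,0,-0.48],[0,0,-0.55],[0,0,-0.6],[0,0,-0.6],[0,0,-0.6]],"yaw":[0,0,0,0,0,0,0,0]}' | tail -5
$H '{"offset":[[0,0,0],[0,0,0],[0,0,0],[0,0,0],[0,0,0],[0,0,0],[0,0,0],[0,0,0],[0,0,0],[0,0,0],[0,0,0],[0,0,0]],"yaw":[0,0,0,0,0,0,0,0,0,0,0,0]}' 28
$H '{"offset":[[0,0,0.1],[0,0,0.25],[0,0,0.4],[0,0,0.47],[0,0,0.47]],"yaw":[0,0,0,0,0]}'
$H '{"offset":[[0,0.1,0],[0,0.3,0],[0,0.5,0],[0,0.75,0],[-0.05,1,0]],"yaw":[0,0,0,0,0]}' | head -2
$H '{"offset":[[-0.05,0.15,0],[-0.05,0.22,0],[-0.05,0.22,0],[-0.05,0.22,0],[-0.05,0.22,0]],"yaw":[0,0,0,0,0]}'
python3 - <<'E'
from h import *
c=capture("side");s=c["img"]
cv2.imwrite("pics/s10.png",cv2.resize(s[110:290,150:350],(660,594))[...,::-1])
E
```

```text
position: [0.4669, -0.0343, 0.0234]
tool_rot: [-0.257, 3.131, -0.0]
force: [-0.5, -0.5, -0.6]
gripper_width: 0.75
grip_force: 0.0
clock: 27.2
position: [0.4671, -0.0342, 0.0238]
tool_rot: [-0.257, 3.13, 0.0]
force: [-2.2, 1.0, 11.7]
gripper_width: 0.434
grip_force: 58.6
clock: 27.62
position: [0.4678, -0.0341, 0.0955]
tool_rot: [-0.257, 3.127, 0.001]
force: [0.4, -0.4, -2.0]
gripper_width: 0.431
grip_force: 60.2
clock: 28.03
position: [0.4593, 0.117, 0.0925]
clock: 28.45
position: [0.4515, 0.1474, 0.0928]
tool_rot: [0.255, -3.131, 0.001]
force: [0.0, -0.9, -1.3]
gripper_width: 0.431
grip_force: 60.4
```

View pics/s10.png

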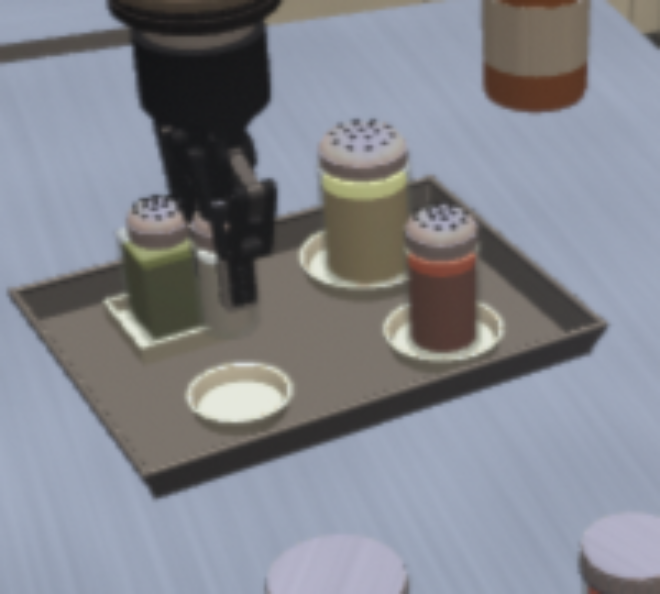

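The salt shaker, base (232,330), is over the small saucer at (240,393). Lower, release and retreat.

```bash
H="python3 -m handwheel"
$H '{"offset":[[0,0,-0.1],[0,0,-0.2],[0,0,-0.28],[0,0,-0.34],[0,0,-0.39],[0,0,-0.41],[0,0,-0.43],[0,0,-0.43],[0,0,-0.43]],"yaw":[0,0,0,0,0,0,0,0,0]}'
$H '{"offset":[[0,0,0.01],[0,0,0.01],[0,0,0.01],[0,0,0.01],[0,0,0.01],[0,0,0.01],[0,0,0.01]],"yaw":[0,0,0,0,0,0,0]}' 56 | tail -3
$H '{"offset":[[0,0,0.1],[0,0,0.3],[0,0,0.55],[0,0,0.8],[0,0,1],[0,0,1]],"yaw":[0,0,0,0,0,0]}' |head -2
$H '{"offset":[[0,-0.2,0.2],[0,-0.4,0.3],[0,-0.6,0.3],[0,-0.8,0.3],[0,-1,0.3]],"yaw":[0,0,0,0,0]}' |head -2
$H '{"offset":[[0,-0.25,0],[0,-0.5,0],[0,-0.75,0],[0,-1,0],[0,-1,0]],"yaw":[0,0,0,0,0]}' |head -2
python3 - <<'E'
from h import *
s=capture("side")["img"];t=cv2.convertScaleAbs(capture("top")["img"],alpha=1.5)
cv2.imwrite("pics/f.png",np.hstack([cv2.resize(s[100:400,150:420],(405,450)),cv2.resize(t[190:410,100:290],(389,450))])[...,::-1])
E
```

```text
clock: 29.25
position: [0.452, 0.1486, 0.0292]
tool_rot: [-0.256, 3.13, 0.0]
force: [-0.2, -0.7, -0.3]
gripper_width: 0.431
grip_force: 61.5
force: [-0.6, -0.7, -0.2]
gripper_width: 0.656
grip_force: 0.0
clock: 30.33
position: [0.4539, 0.1496, 0.1857]
clock: 30.75
position: [0.4513, -0.0026, 0.2256]
clock: 31.17
position: [0.4506, -0.1578, 0.2256]
```

View pics/f.png

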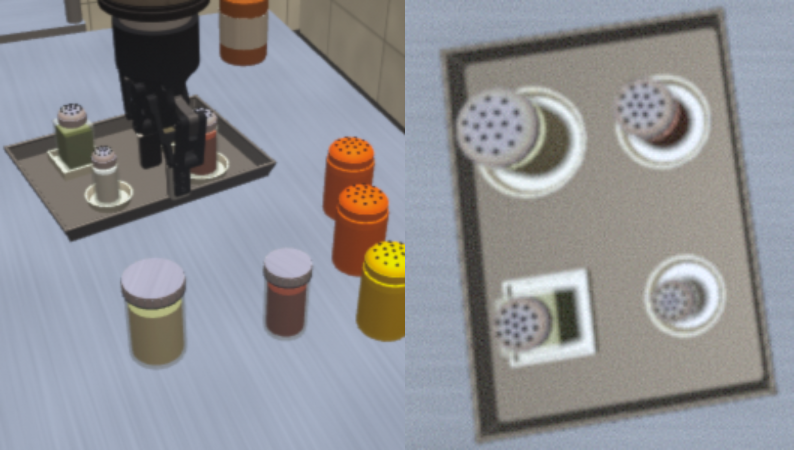

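All four shakers stand upright in their dishes. The top-view dome centres are cheese (497,128), chilli (643,107), oregano (523,324) and salt (676,299), and both refills are where they were. I'll check the centring before handing in.

```bash
python3 - <<'E'
from h import *
c=capture("top")
for n,(u,v),z,d in[("cheese",(496,128),.116,(.5805,.287)),("chilli",(643,107),.106,(.6,.174)),("oreg",(523,324),.101,(.433,.261)),("salt",(676,299),.091,(.4527,.148))]:
    print(n,((onz(c,100+(u-405)/2.047,190+v/2.045,z)[:2]-d)*1000).round(1))
print(read_state()["force"])
E
```

```text
cheese [-1.6 -6.9]
chilli [-1.6 -2. ]
oreg [-0.1 -6.4]
salt [-0.3 -5.3]
[-0.14631685  0.33796049 -0.56894916]
```

```bash
python3 -c "
from bench import *
print(job_done())"
```

```text
the job is handed in; nothing more can be done
None
```

I handed the job in at about 31 s: all four shakers stand upright in their own dishes, about 7 mm or less off centre by the top camera (14 mm allowed), and neither refill jar was touched; the verdict itself wasn't shown to me.

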